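# Fetch the jigger from behind the front row

## Task

The steel jigger stands in a back stall of the wooden caddy, shut in by the two front things nearest to it. Move just those two out of the way and stand them on the drip tray, leaving the third front thing and the salt pot where they are; then take the jigger out and stand it upright in the middle of the cork coaster; and only then put the two things back in the caddy, upright, each on the very place it came from.

Things in the scene. Friction and masses are not known exactly. Their poses are not given: they have to be found in the camera images.
- jigger_centre (a point): Jigger: the double-cone steel measure, narrow waist, 44 mm across both rims, 74 mm tall; grips safely like a plain 44 mm cylinder. Point: its centre, 37 mm above its foot; z up. At the start it stands in one of the two back stalls of the caddy.
- tamper_centre (a point): Coffee tamper: round steel foot 58 mm across and 24 mm high, black turned grip above it, 40 mm across at its widest, 82 mm tall in all. Point: on its axis, 41 mm above its underside; z up. One of the three front things; grip it round the black grip, about 15 to 20 mm above this point.
- flask_centre (a point): Small black flask: round body 57 mm across and 41 mm high, above it a stepped, slightly tapering black cap 32 mm across at its base, 74 mm tall in all. Point: on its axis, 37 mm above its underside; z up. One of the three front things; grip it round the lower part of the cap, about 15 mm above this point.
- tin_centre (a point): Closed round tin with a printed green paper band, 57 mm across, 72 mm tall. Point: its centre, 36 mm above its underside; z up. One of the three front things; grip it round the upper half, about 15 to 20 mm above this point.
- salt_pot_centre (a point): Small white ceramic salt pot with a domed, knobbed lid, 43 mm across, 60 mm tall. Point: on its axis, 30 mm above its underside; z up. Stands in the other back stall and stays there.
- caddy: Dark wooden caddy, fixed, 160 (x) by 206 mm (y); origin: centre of underside, x to its back, z up. Floor 8 mm thick. Front places x -44, y -66, 0, 66 mm; back stalls x 18, y -33, 33 mm, each behind the gap of two front places. Walls at y -66, 0, 66 from x 16 back, tops at 63 mm; back wall at x 73, top 70 mm. Grip along its x: 30 mm free for each finger (at the jigger once cleared).
- drip_tray: Side area: black drip tray with a slotted chrome grille, fixed, 94 mm (its x) by 218 mm (its y, long side); origin at the centre of its underside, z up. Its flat top, 86 by 210 mm, is 18 mm above the underside; room for two things, e.g. at y = -60 and 60 mm. Its long side roughly pointing away from the robot.
- coaster: Round cork coaster, fixed, 86 mm across, 5 mm thick; origin at the centre of its underside. Its yaw means nothing. Caddy, tray and coaster all lie on a white board whose top is 25 mm above the freezer top (z = 0.025 m).

How it is judged:
On the way, in this order (a step that is already met when the one before it is completed fails the run):
1. the two things in front of the jigger stand free on the drip tray; the third front thing and the jigger have not been moved (((x of tamper_centre in the frame of drip_tray between -0.045 and 0.045 m and y of tamper_centre in the frame of drip_tray between -0.107 and 0.107 m and z of tamper_centre in the frame of drip_tray between 0.045 and 0.066 m and angle between tamper_centre's own z axis and vertical below 0.15 rad and linear speed of tamper below 0.03 m/s and contact force between tamper and the fingers below 0.1 N) or (horizontal distance between tamper_centre and jigger_centre above 0.095 m and distance of tamper_centre from where it was at the start of the episode below 0.012 m)) and ((x of flask_centre in the frame of drip_tray between -0.045 and 0.045 m and y of flask_centre in the frame of drip_tray between -0.107 and 0.107 m and z of flask_centre in the frame of drip_tray between 0.045 and 0.066 m and angle between flask_centre's own z axis and vertical below 0.15 rad and linear speed of flask below 0.03 m/s and contact force between flask and the fingers below 0.1 N) or (horizontal distance between flask_centre and jigger_centre above 0.095 m and distance of flask_centre from where it was at the start of the episode below 0.012 m)) and ((x of tin_centre in the frame of drip_tray between -0.045 and 0.045 m and y of tin_centre in the frame of drip_tray between -0.107 and 0.107 m and z of tin_centre in the frame of drip_tray between 0.045 and 0.066 m and angle between tin_centre's own z axis and vertical below 0.15 rad and linear speed of tin below 0.03 m/s and contact force between tin and the fingers below 0.1 N) or (horizontal distance between tin_centre and jigger_centre above 0.095 m and distance of tin_centre from where it was at the start of the episode below 0.012 m)) and distance of any of tamper_centre, flask_centre, tin_centre from where it was at the start of the episode below 0.012 m and distance of jigger_centre from where it was at the start of the episode below 0.012 m), for 0.2 s.
2. the jigger stands free in the middle of the coaster while the two things are still on the drip tray (horizontal distance between jigger_centre and coaster below 0.015 m and z of jigger_centre in the frame of coaster below 0.046 m and angle between jigger_centre's own z axis and vertical below 0.1 rad and linear speed of jigger below 0.02 m/s and contact force between jigger and the fingers below 0.1 N and (((x of tamper_centre in the frame of drip_tray between -0.045 and 0.045 m and y of tamper_centre in the frame of drip_tray between -0.107 and 0.107 m and z of tamper_centre in the frame of drip_tray between 0.045 and 0.066 m and angle between tamper_centre's own z axis and vertical below 0.15 rad and linear speed of tamper below 0.03 m/s and contact force between tamper and the fingers below 0.1 N) and (x of flask_centre in the frame of drip_tray between -0.045 and 0.045 m and y of flask_centre in the frame of drip_tray between -0.107 and 0.107 m and z of flask_centre in the frame of drip_tray between 0.045 and 0.066 m and angle between flask_centre's own z axis and vertical below 0.15 rad and linear speed of flask below 0.03 m/s and contact force between flask and the fingers below 0.1 N)) or ((x of tamper_centre in the frame of drip_tray between -0.045 and 0.045 m and y of tamper_centre in the frame of drip_tray between -0.107 and 0.107 m and z of tamper_centre in the frame of drip_tray between 0.045 and 0.066 m and angle between tamper_centre's own z axis and vertical below 0.15 rad and linear speed of tamper below 0.03 m/s and contact force between tamper and the fingers below 0.1 N) and (x of tin_centre in the frame of drip_tray between -0.045 and 0.045 m and y of tin_centre in the frame of drip_tray between -0.107 and 0.107 m and z of tin_centre in the frame of drip_tray between 0.045 and 0.066 m and angle between tin_centre's own z axis and vertical below 0.15 rad and linear speed of tin below 0.03 m/s and contact force between tin and the fingers below 0.1 N)) or ((x of flask_centre in the frame of drip_tray between -0.045 and 0.045 m and y of flask_centre in the frame of drip_tray between -0.107 and 0.107 m and z of flask_centre in the frame of drip_tray between 0.045 and 0.066 m and angle between flask_centre's own z axis and vertical below 0.15 rad and linear speed of flask below 0.03 m/s and contact force between flask and the fingers below 0.1 N) and (x of tin_centre in the frame of drip_tray between -0.045 and 0.045 m and y of tin_centre in the frame of drip_tray between -0.107 and 0.107 m and z of tin_centre in the frame of drip_tray between 0.045 and 0.066 m and angle between tin_centre's own z axis and vertical below 0.15 rad and linear speed of tin below 0.03 m/s and contact force between tin and the fingers below 0.1 N)))), for 0.2 s.
At the end, for the whole second after the job is handed in: The jigger stands upright within 15 mm of the coaster's centre; the tamper, flask, tin and salt pot stand upright in the caddy, each within 15 mm of where it was at the start; all released and at rest (distance of each of tamper_centre, flask_centre, tin_centre, salt_pot_centre from where it was at the start of the episode below 0.015 m and angle between each of tamper_centre, flask_centre, tin_centre, salt_pot_centre, jigger_centre's own z axis and vertical below 0.1 rad and linear speed of each of tamper, flask, tin, salt_pot, jigger below 0.02 m/s and horizontal distance between jigger_centre and coaster below 0.015 m and z of jigger_centre in the frame of coaster below 0.046 m and contact force between jigger and the fingers below 0.1 N); the robot touches nothing.
It fails at once if the salt pot was pushed from its stall (distance of salt_pot_centre from where it was at the start of the episode above 0.015 m).
It fails at once if all three front things were moved, not just the two in the way (distance of each of tamper_centre, flask_centre, tin_centre from where it was at the start of the episode above 0.02 m).
It also fails if it takes over 112 s, if anything falls off the work surface, if the arm or the gripper's body presses on something with over 40 N, if the wrist force passes 120 N, or if a joint passes its speed limit or range.

## Robot

A 7-joint arm with a two-finger parallel gripper is mounted at the origin on a cart in front of the work surface, level with it; the furniture and walls round the work are solid. World frame = base frame: x ahead of the robot, y to its left, z up, the work surface at z = 0. Lengths are in m, angles in rad, forces in N, time in s.
With the tool pointing down it reaches from about 0.4 to 0.85 m from the base axis. Payload 10.4 kg.
Tool frame: the origin (TCP) lies between the finger pads; the fingertips stand ahead of it and the grasp point (between the pads) lies 6 mm ahead of it (finger_overhang is the z of the fingertips in the tool frame, in m); z points along the fingers, y is the direction in which the jaws open and shut (so a half turn about z gives the same grasp; the last joint's range is limited). The gripper opens to 85 mm and grips with 20 to 120 N. Pads are 22 mm wide; open, the fingers measure 114 mm over their backs; the gripper's body (76 mm by 85 mm) begins 54 mm behind the grasp point. The pads swing forward as they close: fully open they stand 13 mm farther back than shut.
Start: joints at [1.277, 0.332, -0.065, 1.46, 0.022, 1.35, -0.088], TCP at [0.167, -0.602, 0.256] pointing down, gripper open.
Joint ranges: [-2.6, 2.6], [-0.5, 2.12], [-1.47, 1.34], [0.16, 2.42], [-1.27, 4.41], [0.06, 2.06], [-2.6, 2.6]. Speed limits (rad/s): [2.22, 2.22, 2.79, 2.79, 3.14, 3.14, 3.14].

## Interface

Orientations are given as a unit quaternion [x, y, z, w].
In Python, from workcell import * gives the robot as it stands.
- The arm moves only by the shell command python3 -m creep 'ROWS' [FORCE]. ROWS is JSON, a list of rows, each a list of 7 numbers: the turn, a rotation vector about the tool's x, y, z in rad, then the shift along the tool's x, y, z in mm, then the closure in counts, from 0 (fully open) to 255 (shut). In form: [[wx, wy, wz, dx, dy, dz, claw], ...]. A call has 1 to 8 rows; each row shifts and turns the commanded pose from where the row before left it, along the tool's axes as they then stand; what a row does not reach is not made up. A row lasts 1/10 s, in which the tool goes at most 50 mm and 8.59 degrees, less where a joint would pass 70% of its speed; a pose out of reach is approached as far as the arm can. A call is refused whole if a number of a shift passes 50 or a number of a turn 0.15, either way. A call with a gripper value outside its range is refused whole. The fingers move at their own pace and stop on an object; FORCE is the grip in N (left out, the last holds). Time passes only in rows, so rows that do not move let the fingers close. It gives the time, the measured TCP pose, the force and the opening at its end, in the units of the state.
- get_obs(): the state, without advancing time (a new reading comes with each control period).
- camera(name): name is "scene" or "top"; returns (picture, depth): 480x640x3 uint8, blue, green, red; 480x640 float32, m along the optical axis (not along the pixel's ray), 0 where there is no reading.
- camera_model(name): a dict with "camera_matrix" (3x3 intrinsics, pixels), "R" (3x3) and "t" (3): a world point X has camera coordinates R X + t. Camera axes: x right, y down, z forward; pixel columns grow to the right and rows downward; lengths in m; the calibration is good to about 2 mm. A picture is of the moment at which its call begins. camera_model takes no time and is no camera call.
- hand_in(): hands the job in, once; it reports no verdict.
The state is a dict: "clock": time; "joint_pos": joint angles; "joint_velocities": joint speeds; "tau": joint torques, N m; "position": TCP position; "ee_rot": TCP orientation; "ft_force": force on the tool from outside, world axes, zero at the start; "torque": the same for the moment, N m; "grip_width": opening from 0.0 (shut) to 1.0 (fully open).
Only numpy, scipy, OpenCV 4.12 (cv2) and the standard library are available. Lean on these libraries where they do the work, as an engineer would, in place of code of your own. Each camera call takes 0.05 s, during which the arm holds its last target.

## Working session

There is one attempt and no reset: what is moved stays moved. The work goes in short steps, Python scripts to look and compute and a shell command to move; the robot and the scene stay as the last step left them, time stands still between calls to the robot, and variables do not carry over. Pictures are saved under pics/ and viewed, and the job is handed in when it is done.

```bash
ls; mkdir -p pics
python3 - <<'E'
from workcell import *
import cv2
print(get_obs())
for n in("scene","top"):
    p,d=camera(n); cv2.imwrite(f"pics/{n}0.png",p)
    import numpy as np; np.save(f"{n}0.npy",d); m=camera_model(n); print(n,m)
E
```

```text
pics
{'clock': 0.0, 'joint_pos': array([ 1.27739228,  0.33284069, -0.06470954,  1.46097504,  0.02158794,
        1.34988463, -0.08848031]), 'joint_velocities': array([-0.00091477,  0.00042135,  0.00024693, -0.00174784, -0.00030155,
       -0.00038634,  0.00016712]), 'tau': array([ 6.71118578e-04, -6.25435567e+01,  4.91931033e-02, -3.91592181e+01,
        1.60613086e-02,  1.02312016e-02,  1.40531904e-05]), 'position': array([ 0.16710262, -0.60188366,  0.2555193 ]), 'ee_rot': array([ 9.90843672e-01,  1.35012293e-01, -1.21149410e-04, -6.95867591e-04]), 'ft_force': array([-0.43236218, -0.81606528, -0.15919273]), 'torque': array([-0.02383996, -0.00353849,  0.03176865]), 'grip_width': 1.000865816577048}
scene {'camera_matrix': array([[504.97186884,   0.        , 315.48312023],
       [  0.        , 504.97186884, 230.39494809],
       [  0.        ,   0.        ,   1.        ]]), 'R': array([[-0.76292204, -0.64642362, -0.00929871],
       [-0.32439472,  0.39521946, -0.85940075],
       [ 0.55921198, -0.65263932, -0.51121804]]), 't': array([0.41969989, 0.25365673, 0.59891905])}
top {'camera_matrix': array([[444.88136993,   0.        , 321.06209211],
       [  0.        , 444.88136993, 241.60363182],
       [  0.        ,   0.        ,   1.        ]]), 'R': array([[ 0.00512536, -0.99989956, -0.01321385],
       [-0.9801672 , -0.00240553, -0.19815768],
       [ 0.19810599,  0.01396741, -0.98008108]]), 't': array([0.01062635, 0.55566102, 0.82825974])}
```

View pics/scene0.png

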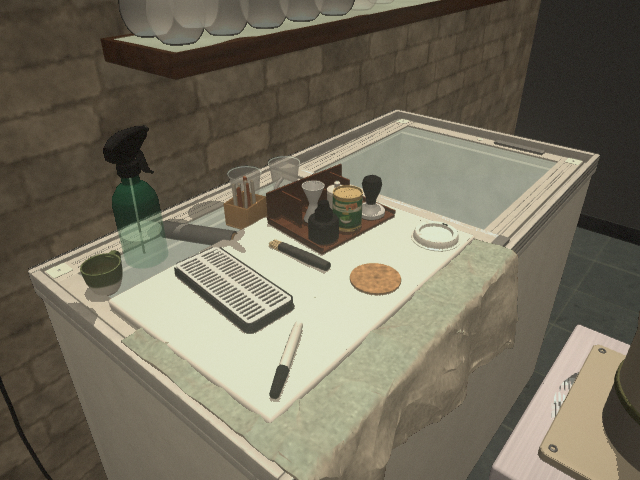

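View pics/top0.png

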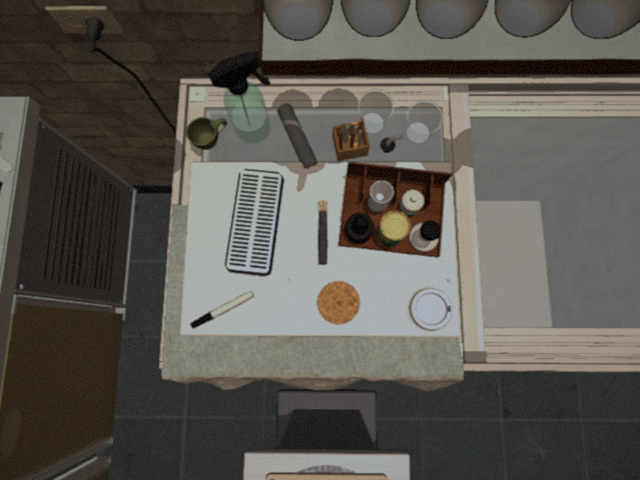

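The top view shows the jigger at (381,196) in the left back stall. The flask (359,229) and the tin (394,228) stand in front of it, so those two move. The tamper (426,235) and the salt pot (413,200) stay. Next I measure from the depth.

```bash
cat > h.py <<'E'
import numpy as np, cv2
from workcell import *
def cloud(n,d):
    m=camera_model(n);K=m["camera_matrix"];v,u=np.mgrid[0:480,0:640]
    c=np.stack([(u-K[0,2])/K[0,0]*d,(v-K[1,2])/K[1,1]*d,d],-1)
    return (c-m["t"])@m["R"]
def proj(n,X):
    m=camera_model(n);c=np.asarray(X)@m["R"].T+m["t"];p=c@m["camera_matrix"].T
    return p[...,:2]/p[...,2:]
def pix2plane(n,uv,z):
    m=camera_model(n);K=m["camera_matrix"]
    uv=np.atleast_2d(uv).astype(float);r=np.c_[(uv-K[[0,1],[2,2]])/K[0,0],np.ones(len(uv))]@m["R"]
    o=-m["R"].T@m["t"];return o+r*((z-o[2])/r[:,2:])
E
python3 - <<'E'
from h import *
import glob
d=np.load("top0.npy");P=cloud("top",d);img=cv2.imread("pics/top0.png")
ok=d>0
# heights of patches
for n,(u,v) in dict(board=(290,310),jig=(381,196),flask=(359,226),tin=(394,226),tam=(429,230),salt=(413,200),tray=(255,222),coaster=(338,302),caddyfl=(400,252)).items():
    print(n,P[v,u].round(4))
crop=cv2.resize(img[150:270,215:455],None,fx=3.3,fy=3.3,interpolation=cv2.INTER_CUBIC);cv2.imwrite("pics/crop.png",crop)
z=P[...,2]
zc=cv2.applyColorMap((np.clip((z-0.0)/0.15,0,1)*255).astype(np.uint8),cv2.COLORMAP_JET)[150:270,215:455]
cv2.imwrite("pics/zc.png",cv2.resize(zc,None,fx=3.3,fy=3.3,interpolation=cv2.INTER_NEAREST))
s=cv2.imread("pics/scene0.png")[140:350,160:420];cv2.imwrite("pics/scrop.png",cv2.resize(s,None,fx=2.8,fy=2.8,interpolation=cv2.INTER_CUBIC))
E
```

```text
board [0.4223 0.0744 0.0261]
jig [ 0.6442 -0.1058  0.0748]
flask [ 0.5766 -0.0596  0.102 ]
tin [ 0.5764 -0.1254  0.1032]
tam [ 0.5657 -0.1878  0.1167]
salt [ 0.6304 -0.165   0.0935]
tray [0.5994 0.1483 0.0399]
coaster [ 0.4384 -0.0213  0.0281]
caddyfl [ 0.5399 -0.1476  0.0285]
```

View pics/crop.png

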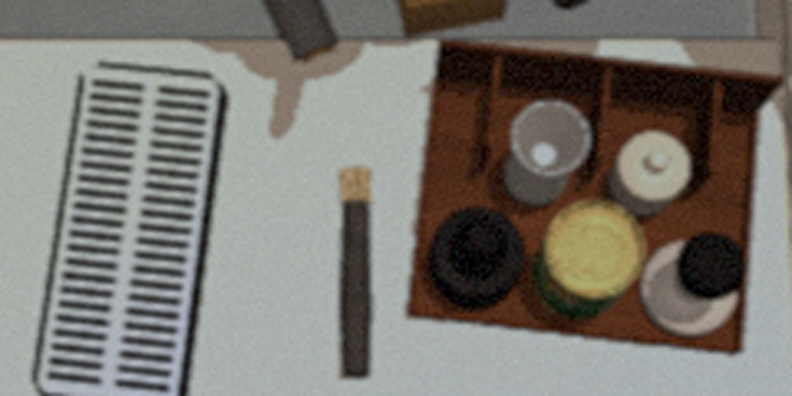

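View pics/zc.png

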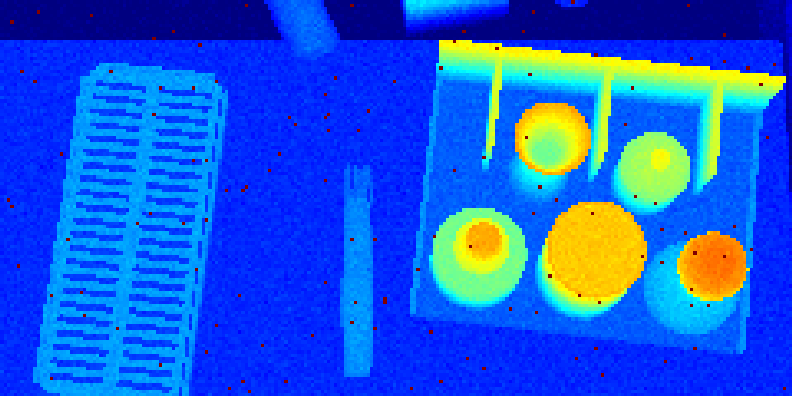

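View pics/scrop.png

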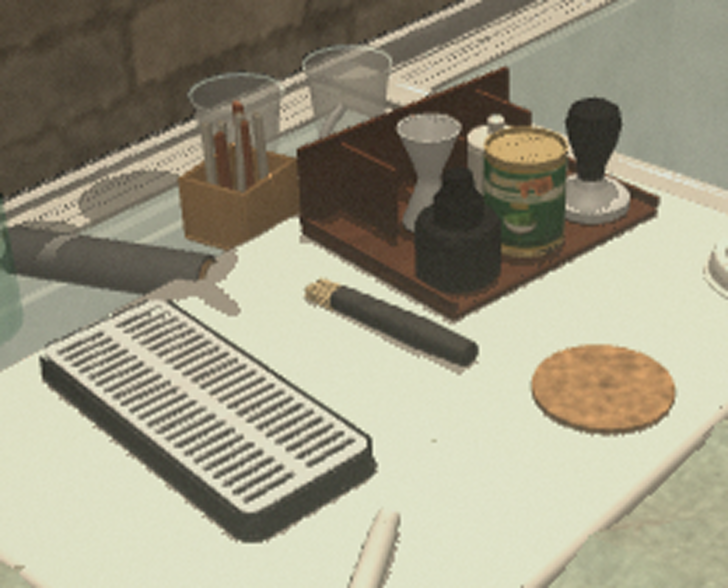

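```bash
cat > meas.py <<'E'
from h import *
def rect(P,box,zlo,zhi):
    x0,x1,y0,y1=box;m=(P[...,0]>x0)&(P[...,0]<x1)&(P[...,1]>y0)&(P[...,1]<y1)&(P[...,2]>zlo)&(P[...,2]<zhi)
    m=cv2.morphologyEx(m.astype(np.uint8),cv2.MORPH_OPEN,np.ones((3,3)))>0
    return cv2.minAreaRect(P[m][:,:2].astype(np.float32)),m
def disc(P,c,r,zlo,zhi):
    m=(np.hypot(P[...,0]-c[0],P[...,1]-c[1])<r)&(P[...,2]>zlo)&(P[...,2]<zhi)
    q=P[m];(a,b),rr=cv2.minEnclosingCircle(q[:,:2].astype(np.float32))
    return q.mean(0).round(4),np.round([a,b,2*rr],4),m.sum()
E
python3 - <<'E'
from meas import *
for n in("top","scene"):
    P=cloud(n,np.load(n+"0.npy"))
    print(n)
    print("caddy",rect(P,(.48,.74,-.29,-.0),.029,.12)[0])
    print("tray",rect(P,(.48,.74,.06,.25),.037,.06)[0])
    print("coaster",rect(P,(.38,.5,-.1,.06),.0285,.06)[0])
    print("tin",disc(P,(.576,-.127),.04,.098,.112))
    print("jig",disc(P,(.64,-.106),.03,.098,.115))
    print("flask body",disc(P,(.572,-.06),.04,.07,.078))
    print("flask cap",disc(P,(.572,-.06),.02,.098,.112))
    print("tamper top",disc(P,(.566,-.19),.04,.10,.12))
    print("tamper foot",disc(P,(.56,-.19),.05,.045,.065))
    print("salt",disc(P,(.63,-.165),.04,.07,.1))
E
```

```text
top
caddy ((0.6200569272041321, -0.13303105533123016), (0.20652377605438232, 0.15849795937538147), 83.12637329101562)
tray ((0.6034541726112366, 0.1497613489627838), (0.09378568083047867, 0.2176615446805954), 83.6922607421875)
coaster ((0.43957188725471497, -0.021426856517791748), (0.08137497305870056, 0.07079482078552246), 27.072572708129883)
tin (array([ 0.5787, -0.1279,  0.1021]), array([ 0.5786, -0.1279,  0.0576]), np.int64(694))
jig (array([ 0.6482, -0.1057,  0.1034]), array([ 0.6435, -0.1034,  0.045 ]), np.int64(169))
flask body (array([ 0.5811, -0.0622,  0.0734]), array([ 0.5822, -0.0682,  0.0668]), np.int64(373))
flask cap (array([ 0.5822, -0.0629,  0.105 ]), array([ 0.5835, -0.0634,  0.0214]), np.int64(92))
tamper top (array([ 0.5678, -0.1901,  0.1099]), array([ 0.5689, -0.1814,  0.0615]), np.int64(352))
tamper foot (array([ 0.5622, -0.187 ,  0.0485]), array([ 0.5583, -0.1803,  0.0745]), np.int64(255))
salt (array([ 0.6349, -0.1672,  0.0811]), array([ 0.6297, -0.1651,  0.0796]), np.int64(432))
scene
caddy ((0.6186668276786804, -0.1311209499835968), (0.21013058722019196, 0.16
[... 233 characters left out ...]
636154), 24.932554244995117)
tin (array([ 0.5769, -0.126 ,  0.1019]), array([ 0.5783, -0.1255,  0.0612]), np.int64(401))
jig (array([ 0.6444, -0.1042,  0.1029]), array([ 0.6439, -0.1023,  0.0499]), np.int64(186))
flask body (array([ 0.5763, -0.0558,  0.0734]), array([ 0.58  , -0.0664,  0.067 ]), np.int64(257))
flask cap (array([ 0.5804, -0.0593,  0.1039]), array([ 0.5809, -0.0612,  0.0232]), np.int64(84))
tamper top (array([ 0.5644, -0.1829,  0.1079]), array([ 0.5692, -0.1797,  0.0586]), np.int64(224))
tamper foot (array([ 0.5619, -0.1874,  0.0509]), array([ 0.5656, -0.1936,  0.0527]), np.int64(228))
salt (array([ 0.6385, -0.1649,  0.0809]), array([ 0.6306, -0.1666,  0.0765]), np.int64(192))
```

```bash
cat > plan.py <<'E'
from h import *
import sys
from scipy.spatial.transform import Rotation as Ro
# plan.py x y z yheading_deg nrows : rows (frame at start of each row)
a=[float(v) for v in sys.argv[1:]]; n=int(a[4]) if len(a)>4 else 0
o=get_obs();p=o["position"];R=Ro.from_quat(o["ee_rot"]).as_matrix()
hd=np.degrees(np.arctan2(R[1,1],R[0,1]));D=np.array(a[:3])-p
print("now",p.round(4),"yhead",round(hd,2),"z-axis",R[:,2].round(4),"grip",round(o["grip_width"],3),"t",round(o["clock"],2))
dh=(a[3]-hd+90)%180-90 if len(a)>3 else 0
n=max(n,int(np.ceil(abs(dh)/8.5)),int(np.ceil(np.linalg.norm(D)/.049)),1)
st=Ro.from_euler('z',-dh/n,degrees=True).as_matrix()
print("dist mm",round(np.linalg.norm(D)*1e3,1),"turn z",round(-np.radians(dh)/n,4),"rows",n)
for i in range(n):
    print(i,(R.T@(D/n)*1e3).round(1)); R=R@st
E
python3 - <<'E'
import workcell; print([k for k in dir(workcell) if not k.startswith('_')], getattr(workcell,'finger_overhang',None))
E
python3 plan.py .583 -.062 .25 -6.85
```

```text
['MotionError', 'camera', 'camera_model', 'finger_overhang', 'get_obs', 'hand_in'] 0.025
now [ 0.1671 -0.6019  0.2556] yhead -74.48 z-axis [-4.0e-04  1.2e-03 -1.0e+00] grip 1.003 t 0.1
dist mm 681.6 turn z -0.0843 rows 14
0 [ 38.9 -29.2   0.4]
1 [ 41.3 -25.8   0.4]
2 [ 43.3 -22.3   0.4]
3 [ 45.  -18.5   0.4]
4 [ 46.4 -14.7   0.4]
5 [ 47.5 -10.7   0.4]
6 [48.2 -6.7  0.4]
7 [48.6 -2.6  0.4]
8 [48.7  1.5  0.4]
9 [48.4  5.6  0.4]
10 [47.7  9.6  0.4]
11 [46.7 13.6  0.4]
12 [45.4 17.5  0.4]
13 [43.8 21.3  0.4]
```

```bash
python3 -m creep '[[0,0,-0.084,39,-29,0,60],[0,0,-0.084,41,-26,0,60],[0,0,-0.084,43,-22,0,60],[0,0,-0.084,45,-18.5,0,60],[0,0,-0.084,46,-15,0,60],[0,0,-0.084,47,-11,0,60],[0,0,-0.084,48,-7,0,60]]' 40; python3 plan.py .583 -.062 .25 -6.85
```

```text
clock: 0.8
position: [0.3743, -0.3312, 0.2562]
ee_rot: [0.909, 0.418, -0.0, 0.0]
ft_force: [1.1, -0.8, 0.7]
grip_width: 0.763
now [ 0.3743 -0.3312  0.2562] yhead -40.6 z-axis [-2.e-04 -3.e-04 -1.e+00] grip 0.763 t 0.8
dist mm 340.7 turn z -0.0842 rows 7
0 [48.6 -2.4  0.9]
1 [48.6  1.7  0.9]
2 [48.3  5.8  0.9]
3 [47.7  9.8  0.9]
4 [46.7 13.8  0.9]
5 [45.3 17.7  0.9]
6 [43.7 21.4  0.9]
```

```bash
python3 -m creep '[[0,0,-0.084,48.5,-2.5,1,90],[0,0,-0.084,48.5,1.7,1,90],[0,0,-0.084,48,6,1,90],[0,0,-0.084,47.5,10,1,90],[0,0,-0.084,46.5,14,1,90],[0,0,-0.084,45,18,1,90],[0,0,-0.084,43.5,21.5,1,90],[0,0,0,0,0,0,90]]' 40; python3 plan.py .583 -.062 .14 -6.85
```

```text
clock: 1.6
position: [0.5856, -0.0588, 0.2485]
ee_rot: [0.746, 0.666, 0.001, -0.002]
ft_force: [-0.5, 0.5, 0.4]
grip_width: 0.649
now [ 0.5856 -0.0588  0.2485] yhead -6.43 z-axis [ 0.      0.0043 -1.    ] grip 0.649 t 1.6
dist mm 108.6 turn z 0.0025 rows 3
0 [-1.3 -0.7 36.2]
1 [-1.3 -0.7 36.2]
2 [-1.3 -0.7 36.2]
```

```bash
python3 -m creep '[[0,0,0,0,0,20,90],[0,0,0,0,0,40,90],[0,0,0,0,0,40,90],[0,0,0,0,0,10,90],[0,0,0,0,0,0,90],[0,0,0,0,0,0,90]]' 40; python3 plan.py .583 -.062 .101 -6.85
python3 - <<'E'
from h import *
for n in("top","scene"):
    p,d=camera(n); cv2.imwrite(f"pics/{n}1.png",cv2.resize(p[150:270,280:460] if n=="top" else p[120:270,240:420],None,fx=4,fy=4,interpolation=cv2.INTER_CUBIC))
E
```

```text
clock: 2.2
position: [0.5845, -0.0662, 0.1411]
ee_rot: [0.75, 0.662, 0.001, 0.001]
ft_force: [-0.4, -0.2, 0.6]
grip_width: 0.65
now [ 0.5845 -0.0662  0.1411] yhead -7.11 z-axis [ 2.e-03 -2.e-04 -1.e+00] grip 0.65 t 2.2
dist mm 40.4 turn z -0.0046 rows 1
0 [ 4.  -2.1 40.1]
```

View pics/scene1.png

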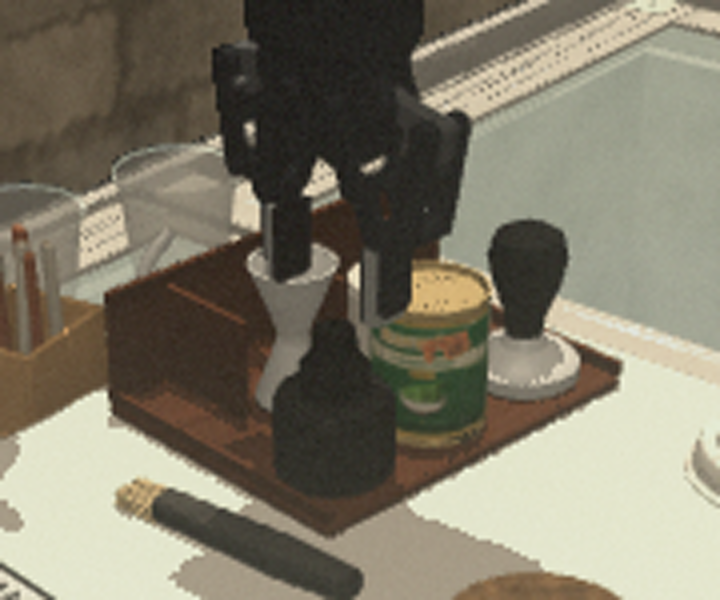

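The scene view shows the open fingers above the flask, whose cap is at (335,340). The jigger behind it is free. I correct the offset and go down.

```bash
python3 -m creep '[[0,0,0,4,-2,0,90],[0,0,0,0,0,10,90],[0,0,0,0,0,15,90],[0,0,0,0,0,12,90],[0,0,0,0,0,0,90],[0,0,0,0,0,0,90]]' 40; python3 plan.py .583 -.062 .101 -6.85
```

```text
clock: 2.9
position: [0.5819, -0.0619, 0.1017]
ee_rot: [0.75, 0.662, -0.0, -0.0]
ft_force: [1.0, -0.0, 0.2]
grip_width: 0.649
now [ 0.5819 -0.0619  0.1017] yhead -7.1 z-axis [-1.1e-03  3.0e-04 -1.0e+00] grip 0.649 t 2.9
dist mm 1.3 turn z -0.0044 rows 1
0 [0.1 1.2 0.7]
```

```bash
python3 -m creep '[[0,0,0,0,1,2,120],[0,0,0,0,0,0,150],[0,0,0,0,0,0,190],[0,0,0,0,0,0,220],[0,0,0,0,0,0,220],[0,0,0,0,0,0,220]]' 35; python3 -m creep '[[0,0,0,0,0,0,220],[0,0,0,0,0,-2,220],[0,0,0,0,0,-3,220]]'
```

```text
clock: 3.5
position: [0.5835, -0.0621, 0.1008]
ee_rot: [0.75, 0.662, 0.0, 0.0]
ft_force: [1.7, 0.1, 2.9]
grip_width: 0.354
clock: 3.8
position: [0.5824, -0.062, 0.1047]
ee_rot: [0.75, 0.662, -0.001, -0.001]
ft_force: [-0.0, -0.0, -3.4]
grip_width: 0.355
```

```bash
python3 - <<'E'
from h import *
for n in("top","scene"):
    P=cloud(n,np.load(n+"0.npy"));m=(P[...,2]>.06)&(P[...,0]>.5)&(P[...,0]<.95)&(P[...,1]>.03)&(P[...,1]<.35)
    q=P[m];print(n,np.percentile(q,[2,50,98],axis=0).round(3))
E
python3 -m creep '[[0,0,0,0,0,-15,220],[0,0,0,0,0,-40,220],[0,0,0,0,0,-40,220],[0,0,0,0,0,0,220]]'; python3 plan.py .6626 .1434 .19 -6.85 7
```

```text
top [[0.749 0.032 0.076]
 [0.788 0.093 0.342]
 [0.843 0.195 0.449]]
scene [[0.749 0.036 0.069]
 [0.804 0.097 0.346]
 [0.927 0.204 0.433]]
clock: 4.2
position: [0.5857, -0.0616, 0.207]
ee_rot: [0.749, 0.662, 0.003, 0.003]
ft_force: [1.1, 0.4, -1.4]
grip_width: 0.353
now [ 0.5857 -0.0616  0.207 ] yhead -7.09 z-axis [ 0.009  -0.0012 -1.    ] grip 0.353 t 4.2
dist mm 219.6 turn z -0.0006 rows 7
0 [30.4  7.3  2.5]
1 [30.4  7.3  2.5]
2 [30.4  7.3  2.5]
3 [30.4  7.3  2.5]
4 [30.4  7.3  2.5]
5 [30.4  7.3  2.5]
6 [30.4  7.4  2.5]
```

```bash
python3 -m creep '[[0,0,0,15,4,0,220],[0,0,0,30,7,3,220],[0,0,0,35,7,3,220],[0,0,0,40,8,3,220],[0,0,0,40,8,3,220],[0,0,0,30,5,3,220],[0,0,0,15,1,3,220],[0,0,0,0,0,0,220]]'; python3 -m creep '[[0,0,0,0,0,0,220],[0,0,0,0,0,0,220]]';python3 plan.py .648 .145 .14 -6.3 2
python3 - <<'E'
from h import *
p,d=camera("scene");cv2.imwrite("pics/scene2.png",p[100:400,100:500])
p,d=camera("top");cv2.imwrite("pics/top2.png",cv2.resize(p[130:290,200:460],None,fx=3,fy=3))
E
```

```text
clock: 5.0
position: [0.6469, 0.1402, 0.1805]
ee_rot: [0.748, 0.664, -0.001, -0.002]
ft_force: [-0.3, -0.7, -2.9]
grip_width: 0.354
clock: 5.2
position: [0.6482, 0.1346, 0.182]
ee_rot: [0.75, 0.661, -0.001, 0.0]
ft_force: [-0.1, 0.0, -1.7]
grip_width: 0.354
now [0.6482 0.1346 0.182 ] yhead -7.22 z-axis [-4.0e-04 -1.2e-03 -1.0e+00] grip 0.354 t 5.2
dist mm 43.3 turn z -0.008 rows 2
0 [ 5.2 -0.8 21. ]
1 [ 5.2 -0.7 21. ]
```

View pics/scene2.png

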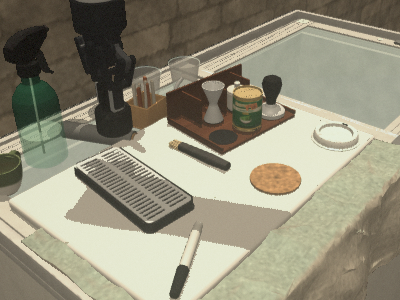

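View pics/top2.png

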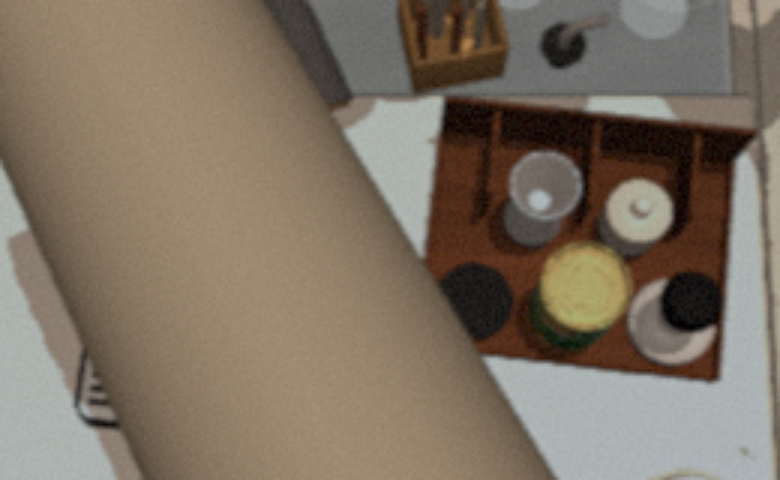

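The scene view shows the flask hanging upright at (115,115), over the tray's far end. The caddy has a dark spot at (222,138) where the flask stood, which marks the place for its return. Next I lower it onto the tray.

```bash
python3 -c "
from h import *
print(pix2plane('top',[[359.3,230.7]],.033))"
python3 -m creep '[[0,0,0,10,-1,15,220],[0,0,0,0,0,25,220],[0,0,0,0,0,20,220],[0,0,0,0,0,5,220],[0,0,0,0,0,0,220],[0,0,0,0,0,0,220]]';python3 plan.py .648 .145 .1115 -6.3 1
```

```text
[[ 0.58316048 -0.06508859  0.033     ]]
clock: 5.9
position: [0.6488, 0.1468, 0.1182]
ee_rot: [0.75, 0.662, 0.001, 0.0]
ft_force: [0.0, -0.2, -1.2]
grip_width: 0.35
now [0.6488 0.1468 0.1182] yhead -7.11 z-axis [ 1.1e-03  4.0e-04 -1.0e+00] grip 0.35 t 5.9
dist mm 6.9 turn z -0.0141 rows 1
0 [-1.9 -0.6  6.7]
```

```bash
python3 -m creep '[[0,0,0,-1,0,3,220],[0,0,0,0,0,2,220],[0,0,0,0,0,1,220],[0,0,0,0,0,0,220],[0,0,0,0,0,0,220]]'; python3 -m creep '[[0,0,0,0,0,0.5,220],[0,0,0,0,0,0.5,220],[0,0,0,0,0,0,220]]'
```

```text
clock: 6.4
position: [0.6483, 0.1455, 0.1114]
ee_rot: [0.75, 0.662, 0.0, 0.0]
ft_force: [-0.5, -0.4, -2.7]
grip_width: 0.353
clock: 6.7
position: [0.6484, 0.1455, 0.1106]
ee_rot: [0.75, 0.662, 0.0, 0.0]
ft_force: [-0.6, 0.4, 0.5]
grip_width: 0.356
```

Contact is starting, as the z force has gone from about -2.7 to 0.5 N. I release and rise.

```bash
python3 -m creep '[[0,0,0,0,0,0.3,220],[0,0,0,0,0,0,170],[0,0,0,0,0,0,130],[0,0,0,0,0,0,100],[0,0,0,0,0,-5,90],[0,0,0,0,0,-40,90],[0,0,0,0,0,-45,70],[0,0,0,-30,0,-20,60]]'; python3 plan.py .5775 -.127 .23 -6.85
```

```text
clock: 7.5
position: [0.6449, 0.1211, 0.2249]
ee_rot: [0.747, 0.664, 0.003, 0.0]
ft_force: [0.0, -0.6, 0.2]
grip_width: 0.766
now [0.6449 0.1211 0.2249] yhead -6.73 z-axis [ 0.005   0.0043 -1.    ] grip 0.766 t 7.5
dist mm 257.1 turn z 0.0004 rows 6
0 [-42.4  -6.3  -1.1]
1 [-42.4  -6.3  -1.1]
2 [-42.4  -6.3  -1.1]
3 [-42.4  -6.3  -1.1]
4 [-42.4  -6.3  -1.1]
5 [-42.4  -6.2  -1.1]
```

```bash
python3 -m creep '[[0,0,0,-20,-3,0,50],[0,0,0,-40,-6,0,50],[0,0,0,-45,-7,0,50],[0,0,0,-45,-7,0,50],[0,0,0,-45,-7,0,50],[0,0,0,-35,-5,0,50],[0,0,0,-15,-2,0,50],[0,0,0,0,0,0,50]]'; python3 -m creep '[[0,0,0,0,0,0,50],[0,0,0,0,0,0,50]]'; python3 plan.py .578 -.127 .14 -6.85
python3 - <<'E'
from meas import *
for n in ("top","scene"):
    p,d=camera(n);P=cloud(n,d);cv2.imwrite(f"pics/{n}3.png",p)
    print("flask cap",disc(P,(.648,.145),.02,.108,.122))
E
```

```text
clock: 8.3
position: [0.5771, -0.1255, 0.2202]
ee_rot: [0.751, 0.66, -0.0, 0.0]
ft_force: [-0.0, 0.6, -0.5]
grip_width: 0.802
clock: 8.5
position: [0.5781, -0.1204, 0.2202]
ee_rot: [0.749, 0.663, 0.0, -0.0]
ft_force: [0.8, 0.6, 0.3]
grip_width: 0.804
now [ 0.5781 -0.1204  0.2202] yhead -6.93 z-axis [ 4.e-04  9.e-04 -1.e+00] grip 0.804 t 8.5
dist mm 80.5 turn z -0.0007 rows 2
0 [-3.3  0.3 40.1]
1 [-3.3  0.3 40.1]
flask cap (array([0.6475, 0.1433, 0.1152]), array([0.6483, 0.1438, 0.022 ]), np.int64(100))
flask cap (array([0.6454, 0.1474, 0.1139]), array([0.6481, 0.1461, 0.0227]), np.int64(120))
```

View pics/scene3.png

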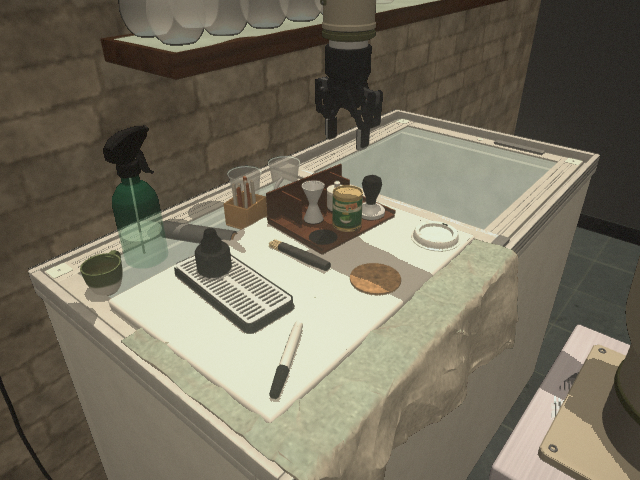

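The flask stands upright on the tray at (213,255), and the tin at (347,205) is next. I go down on the tin.

```bash
python3 -m creep '[[0,0,0,-6.5,0.5,20,50],[0,0,0,0,0,35,50],[0,0,0,0,0,25,50],[0,0,0,0,0,5,50],[0,0,0,0,0,0,50],[0,0,0,0,0,0,50],[0,0,0,0,0,0,50]]'; python3 plan.py .578 -.127 .092 -6.85 2
```

```text
clock: 9.3
position: [0.5782, -0.1293, 0.1366]
ee_rot: [0.749, 0.662, 0.001, 0.001]
ft_force: [-0.1, -0.6, -0.7]
grip_width: 0.804
now [ 0.5782 -0.1293  0.1366] yhead -7.09 z-axis [ 2.3e-03 -7.0e-04 -1.0e+00] grip 0.804 t 9.3
dist mm 44.7 turn z -0.0021 rows 2
0 [ 1.1 -0.3 22.3]
1 [ 1.1 -0.3 22.3]
```

```bash
python3 -m creep '[[0,0,0,2,0,10,50],[0,0,0,0,0,10,50],[0,0,0,0,0,10,50],[0,0,0,0,0,10,50],[0,0,0,0,0,5,50],[0,0,0,0,0,0,50],[0,0,0,0,0,0,50]]'; python3 plan.py .578 -.127 .092 -6.85
```

```text
clock: 10.0
position: [0.5776, -0.1274, 0.0901]
ee_rot: [0.75, 0.662, 0.0, 0.0]
ft_force: [-0.2, 0.4, 0.3]
grip_width: 0.803
now [ 0.5776 -0.1274  0.0901] yhead -7.1 z-axis [ 1.e-04  1.e-04 -1.e+00] grip 0.803 t 10.0
dist mm 2.0 turn z -0.0044 rows 1
0 [ 0.4  0.3 -1.9]
```

```bash
python3 -m creep '[[0,0,0,0,0,0,80],[0,0,0,0,0,0,110],[0,0,0,0,0,0,140],[0,0,0,0,0,0,140],[0,0,0,0,0,0,140]]' 35; python3 -m creep '[[0,0,0,0,0,-2,140],[0,0,0,0,0,-4,140],[0,0,0,0,0,-5,140],[0,0,0,0,0,0,140]]'
```

```text
clock: 10.5
position: [0.5779, -0.1275, 0.0907]
ee_rot: [0.75, 0.662, 0.0, 0.001]
ft_force: [-1.4, -0.2, 5.3]
grip_width: 0.663
clock: 10.9
position: [0.5779, -0.1274, 0.1018]
ee_rot: [0.75, 0.662, 0.0, 0.0]
ft_force: [1.6, -0.4, -2.3]
grip_width: 0.661
```

```bash
python3 -m creep '[[0,0,0,0,0,-20,140],[0,0,0,0,0,-40,140],[0,0,0,0,0,-30,140],[0,0,0,0,0,0,140]]'; python3 plan.py .5434 .1566 .18 -6.85 7
```

```text
clock: 11.3
position: [0.5797, -0.1274, 0.1956]
ee_rot: [0.75, 0.662, 0.002, 0.003]
ft_force: [1.4, -0.2, -1.8]
grip_width: 0.66
now [ 0.5797 -0.1274  0.1956] yhead -7.1 z-axis [ 0.0069 -0.0018 -1.    ] grip 0.66 t 11.3
dist mm 286.7 turn z -0.0006 rows 7
0 [ 39.6 -10.2   2.1]
1 [ 39.6 -10.1   2.1]
2 [ 39.6 -10.1   2.1]
3 [ 39.6 -10.1   2.1]
4 [ 39.6 -10.1   2.1]
5 [ 39.7 -10.    2.1]
6 [ 39.7 -10.    2.1]
```

```bash
python3 -m creep '[[0,0,0,15,-4,0,140],[0,0,0,35,-9,2,140],[0,0,0,45,-12,2,140],[0,0,0,48,-12,2,140],[0,0,0,48,-12,2,140],[0,0,0,45,-12,2,140],[0,0,0,30,-8,2,140],[0,0,0,12,-2,2,140]]'; python3 -m creep '[[0,0,0,0,0,0,140],[0,0,0,0,0,0,140],[0,0,0,0,0,0,140]]'; python3 plan.py .5434 .1566 .11 -6.85 3
```

```text
clock: 12.1
position: [0.5387, 0.1623, 0.1757]
ee_rot: [0.747, 0.664, -0.0, -0.001]
ft_force: [-0.2, -0.0, -2.4]
grip_width: 0.661
clock: 12.4
position: [0.5418, 0.1553, 0.1765]
ee_rot: [0.75, 0.661, -0.001, 0.0]
ft_force: [-0.0, -0.4, -1.9]
grip_width: 0.659
now [0.5418 0.1553 0.1765] yhead -7.25 z-axis [-5.e-04 -1.e-03 -1.e+00] grip 0.659 t 12.4
dist mm 66.6 turn z -0.0023 rows 3
0 [ 0.5  0.5 22.2]
1 [ 0.5  0.5 22.2]
2 [ 0.5  0.5 22.2]
```

```bash
python3 -m creep '[[0,0,0,1,1,15,140],[0,0,0,0,0,25,140],[0,0,0,0,0,20,140],[0,0,0,0,0,8,140],[0,0,0,0,0,3,140],[0,0,0,0,0,0,140],[0,0,0,0,0,0,140]]'; python3 plan.py .5434 .1566 .1 -6.85 1
```

```text
clock: 13.1
position: [0.5431, 0.1582, 0.1068]
ee_rot: [0.75, 0.662, 0.001, 0.0]
ft_force: [-0.2, 1.1, -1.8]
grip_width: 0.658
now [0.5431 0.1582 0.1068] yhead -7.12 z-axis [ 1.3e-03  2.0e-04 -1.0e+00] grip 0.658 t 13.1
dist mm 7.0 turn z -0.0046 rows 1
0 [-1.6  0.5  6.8]
```

```bash
python3 -m creep '[[0,0,0,-1,0,3,140],[0,0,0,0,0,1.5,140],[0,0,0,0,0,1,140],[0,0,0,0,0,0,140],[0,0,0,0,0,0,140]]'; python3 -m creep '[[0,0,0,0,0,0.5,140],[0,0,0,0,0,0.5,140],[0,0,0,0,0,0,140]]'
```

```text
clock: 13.6
position: [0.5424, 0.1572, 0.1005]
ee_rot: [0.75, 0.662, 0.0, 0.0]
ft_force: [0.2, 0.5, -1.7]
grip_width: 0.662
clock: 13.9
position: [0.5425, 0.1572, 0.1004]
ee_rot: [0.75, 0.662, -0.0, 0.0]
ft_force: [-5.7, -1.9, 9.1]
grip_width: 0.66
```

Contact is made at about 9 N. I release to about 68 mm and rise.

```bash
python3 -m creep '[[0,0,0,0,0,0,100],[0,0,0,0,0,0,70],[0,0,0,0,0,0,50],[0,0,0,0,0,0,50],[0,0,0,0,0,-10,50],[0,0,0,0,0,-40,50],[0,0,0,0,0,-45,50],[0,0,0,-20,0,-30,70]]'; python3 plan.py .643 -.102 .22 -6.85 7
```

```text
clock: 14.7
position: [0.5401, 0.1404, 0.2284]
ee_rot: [0.748, 0.664, 0.002, 0.0]
ft_force: [1.4, -0.5, 0.6]
grip_width: 0.728
now [0.5401 0.1404 0.2284] yhead -6.85 z-axis [ 0.0031  0.0025 -1.    ] grip 0.728 t 14.7
dist mm 263.5 turn z 0.0 rows 7
0 [-32.6  18.7   1.2]
1 [-32.6  18.7   1.2]
2 [-32.6  18.7   1.2]
3 [-32.6  18.7   1.2]
4 [-32.6  18.7   1.2]
5 [-32.6  18.7   1.2]
6 [-32.6  18.7   1.2]
```

```bash
python3 -m creep '[[0,0,0,-20,10,0,80],[0,0,0,-32,18,0,80],[0,0,0,-32,18,0,80],[0,0,0,-20,10,0,80],[0,0,0,0,0,0,80]]'
python3 - <<'E'
from meas import *
for n in ("top","scene"):
    p,d=camera(n);P=cloud(n,d);cv2.imwrite(f"pics/{n}4.png",p);np.save(f"{n}4.npy",d)
    print(n)
    for k,a in dict(flask=((.648,.145),.02,.108,.122),tin=((.543,.157),.04,.108,.122),jig=((.643,-.103),.03,.098,.115)).items():
        try: print(k,disc(P,*a))
        except Exception as e: print(k,"none")
E
python3 plan.py .643 -.102 .22 -6.85
```

```text
clock: 15.2
position: [0.5836, 0.0229, 0.2248]
ee_rot: [0.751, 0.66, -0.0, 0.001]
ft_force: [-0.9, 0.7, 0.3]
grip_width: 0.684
top
flask (array([0.6475, 0.1434, 0.1148]), array([0.6481, 0.1434, 0.0217]), np.int64(103))
tin (array([0.5433, 0.1566, 0.1121]), array([0.5438, 0.1561, 0.0584]), np.int64(730))
jig (array([ 0.6503, -0.1224,  0.1061]), array([ 0.6505, -0.1213,  0.0218]), np.int64(16))
scene
flask (array([0.6456, 0.1474, 0.114 ]), array([0.648 , 0.1456, 0.0233]), np.int64(121))
tin (array([0.5418, 0.1585, 0.1119]), array([0.543 , 0.1571, 0.0598]), np.int64(778))
jig (array([ 0.6441, -0.1041,  0.1029]), array([ 0.6432, -0.1016,  0.0482]), np.int64(185))
now [0.5827 0.0273 0.225 ] yhead -7.14 z-axis [ 3.e-04  5.e-04 -1.e+00] grip 0.684 t 15.3
dist mm 142.8 turn z -0.0017 rows 3
0 [-40.3  25.3   1.6]
1 [-40.3  25.2   1.6]
2 [-40.4  25.2   1.6]
```

View pics/top4.png

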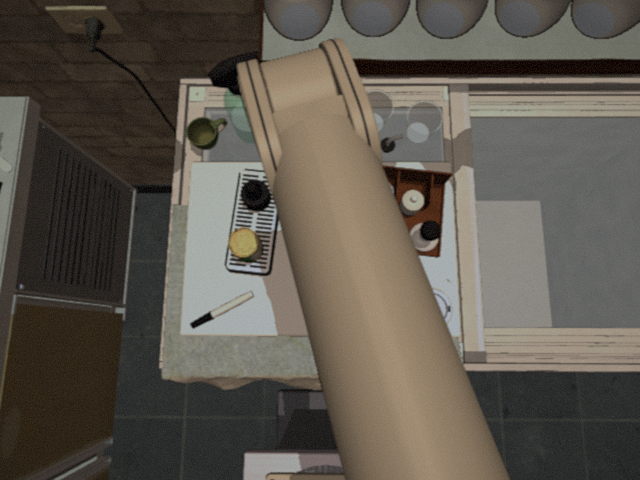

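View pics/scene4.png

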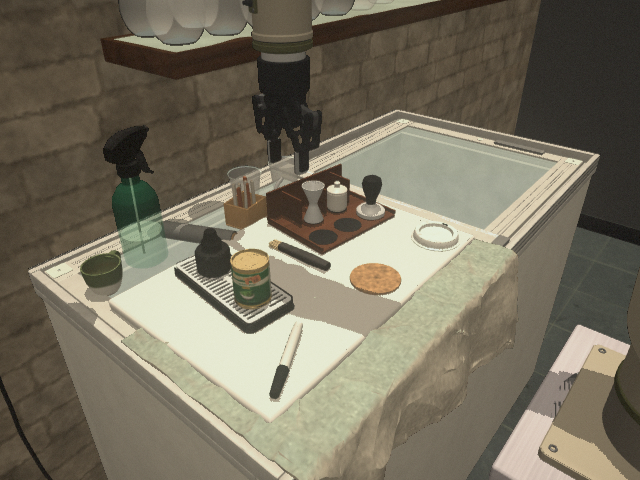

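Both things stand on the tray, the flask at (213,255) and the tin at (251,280). The jigger at (313,200) is now open from the front.

```bash
python3 -m creep '[[0,0,0,-20,12,0,78],[0,0,0,-40,25,0,78],[0,0,0,-40,25,0,78],[0,0,0,-16,10,0,78],[0,0,0,-3,2,0,78],[0,0,0,0,0,0,78],[0,0,0,0,0,0,78],[0,0,0,0,0,0,78]]'; python3 plan.py .6433 -.1025 .145 -6.85
```

```text
clock: 16.1
position: [0.6412, -0.0979, 0.225]
ee_rot: [0.749, 0.663, 0.0, 0.0]
ft_force: [-0.1, 0.8, -0.6]
grip_width: 0.694
now [ 0.6412 -0.0979  0.225 ] yhead -6.95 z-axis [ 4.e-04  3.e-04 -1.e+00] grip 0.694 t 16.1
dist mm 80.1 turn z -0.0008 rows 2
0 [-2.2  1.3 40. ]
1 [-2.2  1.3 40. ]
```

```bash
python3 -m creep '[[0,0,0,-3,2.5,20,78],[0,0,0,0,0,30,78],[0,0,0,0,0,25,78],[0,0,0,0,0,5,78],[0,0,0,0,0,0,78],[0,0,0,0,0,0,78],[0,0,0,0,0,0,78]]'; python3 plan.py .6433 -.1025 .085 -6.85
python3 - <<'E'
from h import *
p,d=camera("scene");cv2.imwrite("pics/scene5.png",cv2.resize(p[120:270,240:420],None,fx=4,fy=4,interpolation=cv2.INTER_CUBIC))
E
```

```text
clock: 16.8
position: [0.6443, -0.1032, 0.1463]
ee_rot: [0.75, 0.662, 0.001, 0.001]
ft_force: [-0.8, 0.2, -0.1]
grip_width: 0.696
now [ 0.6443 -0.1032  0.1463] yhead -7.1 z-axis [ 2.5e-03 -5.0e-04 -1.0e+00] grip 0.696 t 16.8
dist mm 61.3 turn z -0.0021 rows 2
0 [ 0.3 -0.6 30.6]
1 [ 0.3 -0.6 30.6]
```

View pics/scene5.png

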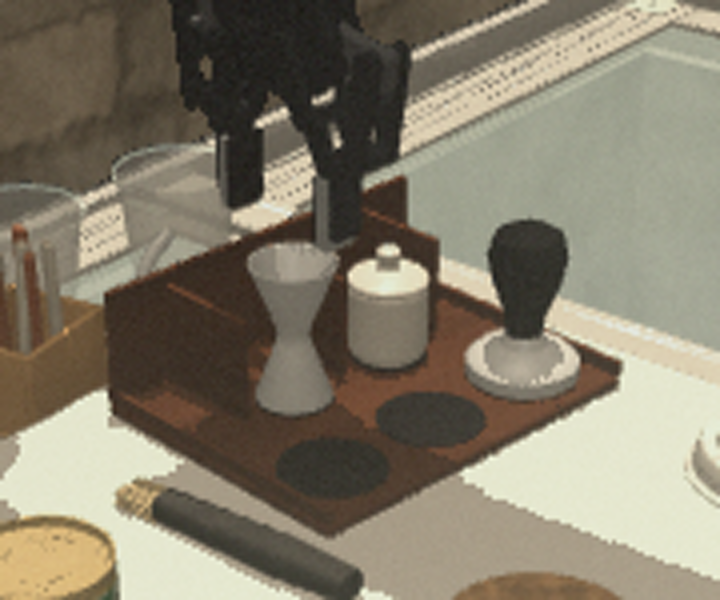

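The fingers hang above the jigger's rim (293,258 in the crop), in line with it. The two empty spots are at (331,467) and (430,418). I go down.

```bash
python3 -c "
from h import *
print(pix2plane('scene',[[322.8,236.8],[347.5,224.5]],.033))"
python3 -m creep '[[0,0,0,0,-0.5,15,78],[0,0,0,0,0,15,78],[0,0,0,0,0,15,78],[0,0,0,0,0,10,78],[0,0,0,0,0,5,78],[0,0,0,0,0,0,78],[0,0,0,0,0,0,78]]'; python3 plan.py .6433 -.1025 .085 -6.85
```

```text
[[ 0.58328964 -0.06086887  0.033     ]
 [ 0.57531453 -0.12698114  0.033     ]]
clock: 17.55
position: [0.6433, -0.1032, 0.0849]
ee_rot: [0.75, 0.662, 0.0, 0.0]
ft_force: [0.0, 0.2, -0.7]
grip_width: 0.693
now [ 0.6433 -0.1032  0.0849] yhead -7.1 z-axis [ 6.e-04  0.e+00 -1.e+00] grip 0.693 t 17.55
dist mm 0.7 turn z -0.0044 rows 1
0 [ 0.7 -0.1 -0.1]
```

```bash
python3 -m creep '[[0,0,0,0,0,0,110],[0,0,0,0,0,0,140],[0,0,0,0,0,0,170],[0,0,0,0,0,0,170],[0,0,0,0,0,0,170]]' 35; python3 -m creep '[[0,0,0,0,0,-2,170],[0,0,0,0,0,-5,170],[0,0,0,0,0,-10,170],[0,0,0,0,0,-20,170],[0,0,0,0,0,-35,170],[0,0,0,0,0,-35,170],[0,0,0,0,0,-10,170],[0,0,0,0,0,0,170]]'; python3 plan.py .439 -.021 .19 -6.85
```

```text
clock: 18.05
position: [0.6434, -0.1033, 0.0854]
ee_rot: [0.75, 0.662, 0.0, 0.0]
ft_force: [-1.3, 0.9, 5.7]
grip_width: 0.492
clock: 18.85
position: [0.6439, -0.1032, 0.2038]
ee_rot: [0.75, 0.662, 0.001, 0.001]
ft_force: [-0.1, 0.5, -2.6]
grip_width: 0.494
now [ 0.6439 -0.1032  0.2038] yhead -7.11 z-axis [ 3.6e-03 -8.0e-04 -1.0e+00] grip 0.494 t 18.85
dist mm 221.2 turn z -0.0009 rows 5
0 [ 11.3 -42.7   2.6]
1 [ 11.3 -42.7   2.6]
2 [ 11.3 -42.7   2.6]
3 [ 11.4 -42.7   2.6]
4 [ 11.4 -42.7   2.6]
```

```bash
python3 - <<'E'
from h import *
for n,box in(("top",(270,340,300,375)),("scene",(255,300,340,410))):
    im=cv2.imread(f"pics/{n}0.png");h=cv2.cvtColor(im,cv2.COLOR_BGR2HSV)
    m=np.zeros((480,640),np.uint8);a,b,c,d=box;m[a:b,c:d]=((h[...,1]>110)*255)[a:b,c:d]
    m=cv2.morphologyEx(m,cv2.MORPH_OPEN,np.ones((3,3)))
    cs,_=cv2.findContours(m,0,1);k=max(cs,key=cv2.contourArea);e=cv2.fitEllipse(k)
    print(n,e,pix2plane(n,[e[0]],.030),[round(v,4) for v in cv2.minEnclosingCircle(pix2plane(n,k[:,0],.03)[:,:2].astype(np.float32))[0]])
E
python3 -m creep '[[0,0,0,6,-20,0,170],[0,0,0,10,-38,3,170],[0,0,0,11,-43,3,170],[0,0,0,11,-43,3,170],[0,0,0,11,-40,3,170],[0,0,0,6,-23,3,170],[0,0,0,2,-7,2,170],[0,0,0,0,0,0,170]]'; python3 -m creep '[[0,0,0,0,0,0,170],[0,0,0,0,0,0,170],[0,0,0,0,0,0,170]]';  python3 plan.py .4395 -.021 .12 -6.85
```

```text
top ((338.0434265136719, 302.2087097167969), (40.321651458740234, 41.025657653808594), 176.0841064453125) [[ 0.43784913 -0.0213204   0.03      ]] [0.4381, -0.0214]
scene ((375.1714172363281, 277.93695068359375), (28.446449279785156, 50.29935073852539), 94.81211853027344) [[ 0.43571855 -0.01893497  0.03      ]] [0.4369, -0.0203]
clock: 19.65
position: [0.4367, -0.0204, 0.1837]
ee_rot: [0.75, 0.662, -0.001, -0.0]
ft_force: [1.7, -0.0, -0.9]
grip_width: 0.486
clock: 19.95
position: [0.4383, -0.0204, 0.1844]
ee_rot: [0.75, 0.662, 0.0, -0.0]
ft_force: [0.1, -0.1, -1.4]
grip_width: 0.492
now [ 0.4383 -0.0204  0.1844] yhead -7.12 z-axis [-2.e-04  9.e-04 -1.e+00] grip 0.492 t 19.95
dist mm 64.4 turn z -0.0023 rows 2
0 [-0.3  0.7 32.2]
1 [-0.3  0.7 32.2]
```

```bash
python3 -m creep '[[0,0,0,0,0,20,170],[0,0,0,0,0,35,170],[0,0,0,0,0,25,170],[0,0,0,0,0,10,170],[0,0,0,0,0,5,170],[0,0,0,0,0,0,170],[0,0,0,0,0,0,170]]'; python3 plan.py .438 -.0208 .083 -6.85 1
```

```text
clock: 20.65
position: [0.4385, -0.0203, 0.0905]
ee_rot: [0.75, 0.662, 0.001, 0.001]
ft_force: [0.9, -0.9, -0.9]
grip_width: 0.491
now [ 0.4385 -0.0203  0.0905] yhead -7.11 z-axis [ 1.6e-03 -3.0e-04 -1.0e+00] grip 0.491 t 20.65
dist mm 7.6 turn z -0.0045 rows 1
0 [-0.6 -0.5  7.5]
```

```bash
python3 -m creep '[[0,0,0,-0.5,-0.5,3,170],[0,0,0,0,0,2,170],[0,0,0,0,0,1.5,170],[0,0,0,0,0,0,170],[0,0,0,0,0,0,170]]'; python3 -m creep '[[0,0,0,0,0,0.5,170],[0,0,0,0,0,0.5,170],[0,0,0,0,0,0,170]]'
```

```text
clock: 21.15
position: [0.4371, -0.0207, 0.083]
ee_rot: [0.75, 0.662, -0.0, 0.0]
ft_force: [0.5, -0.1, -1.8]
grip_width: 0.497
clock: 21.45
position: [0.4372, -0.0207, 0.0823]
ee_rot: [0.75, 0.662, -0.0, 0.0]
ft_force: [-2.9, -0.3, 4.2]
grip_width: 0.493
```

Contact. I release and rise.

```bash
python3 -m creep '[[0,0,0,0,0,0,140],[0,0,0,0,0,0,110],[0,0,0,0,0,0,78],[0,0,0,0,0,0,78],[0,0,0,0,0,-10,78],[0,0,0,0,0,-40,60],[0,0,0,0,0,-45,50],[0,0,0,15,0,-35,50]]'; python3 -m creep '[[0,0,0,35,10,0,50],[0,0,0,45,20,0,50],[0,0,0,45,20,0,50],[0,0,0,20,10,0,50],[0,0,0,0,0,0,50],[0,0,0,0,0,0,50]]'; python3 plan.py .543 .157 .22 -6.85
python3 - <<'E'
from meas import *
for n in ("top","scene"):
    p,d=camera(n);P=cloud(n,d);cv2.imwrite(f"pics/{n}6.png",p)
    for k,a in dict(jig=((.438,-.0208),.03,.095,.112)).items():
        try: print(n,k,disc(P,*a))
        except Exception as e: print(k,"none")
E
```

```text
clock: 22.25
position: [0.4391, -0.0067, 0.215]
ee_rot: [0.75, 0.661, 0.0, 0.001]
ft_force: [1.1, -0.6, -0.5]
grip_width: 0.8
clock: 22.85
position: [0.5162, 0.1307, 0.2122]
ee_rot: [0.749, 0.662, -0.0, -0.0]
ft_force: [-0.8, -0.7, 0.1]
grip_width: 0.805
now [0.5162 0.1307 0.2122] yhead -7.05 z-axis [-6.e-04  2.e-04 -1.e+00] grip 0.805 t 22.85
dist mm 38.3 turn z -0.0035 rows 1
0 [29.4 23.3 -7.9]
top jig (array([ 0.4388, -0.0208,  0.1008]), array([ 0.4379, -0.0207,  0.0444]), np.int64(181))
scene jig (array([ 0.4385, -0.0225,  0.1   ]), array([ 0.4373, -0.0207,  0.0477]), np.int64(277))
```

View pics/top6.png

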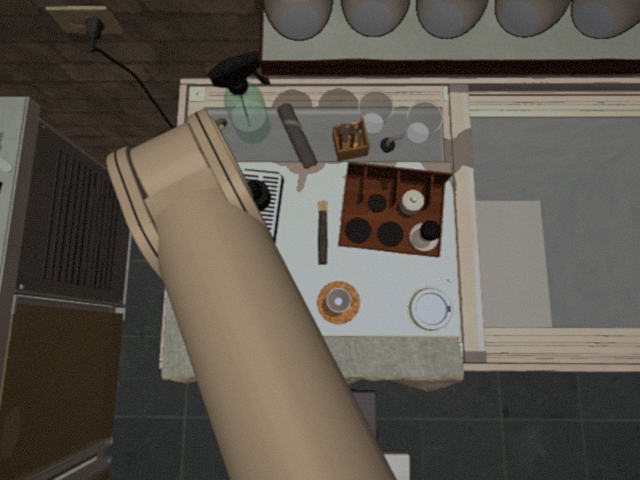

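View pics/scene6.png

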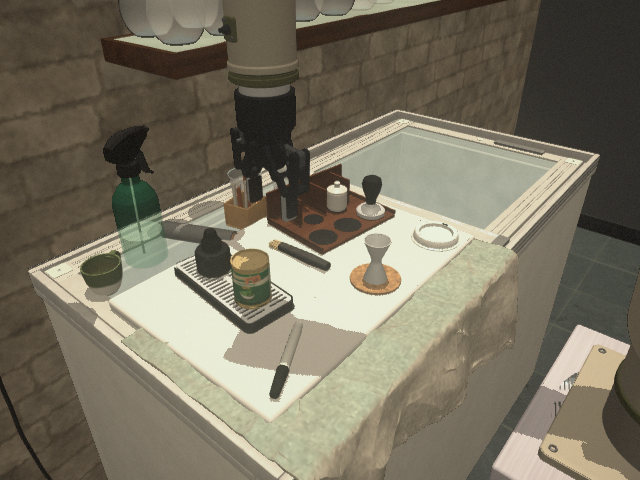

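The jigger stands at the coaster's centre: (338,301) in the top view, (376,265) in the scene view. Now I take the tin back, grasping it at the pose where I released it.

```bash
python3 -m creep '[[0,0,0,15,12,0,50],[0,0,0,12,11,5,50],[0,0,0,0,0,15,50],[0,0,0,0,0,25,50],[0,0,0,0,0,15,50],[0,0,0,0,0,0,50],[0,0,0,0,0,0,50],[0,0,0,0,0,0,50]]'; python3 plan.py .5425 .1572 .1004 -7.1
```

```text
clock: 23.75
position: [0.543, 0.1546, 0.1531]
ee_rot: [0.75, 0.662, 0.001, 0.0]
ft_force: [0.1, -0.5, -0.2]
grip_width: 0.806
now [0.543  0.1546 0.1531] yhead -7.12 z-axis [ 1.5e-03  1.0e-04 -1.0e+00] grip 0.806 t 23.75
dist mm 52.8 turn z -0.0002 rows 2
0 [ 1.3 -0.5 26.3]
1 [ 1.3 -0.5 26.3]
```

```bash
python3 -m creep '[[0,0,0,2.5,-0.5,10,50],[0,0,0,0,0,15,50],[0,0,0,0,0,15,50],[0,0,0,0,0,9,50],[0,0,0,0,0,3,50],[0,0,0,0,0,0,50],[0,0,0,0,0,0,50]]'; python3 plan.py .5425 .1572 .1004 -7.1
```

```text
clock: 24.45
position: [0.5427, 0.1573, 0.1003]
ee_rot: [0.75, 0.662, 0.0, 0.0]
ft_force: [-0.5, 0.3, -0.2]
grip_width: 0.803
now [0.5427 0.1573 0.1003] yhead -7.1 z-axis [ 5.e-04  2.e-04 -1.e+00] grip 0.803 t 24.45
dist mm 0.2 turn z -0.0 rows 1
0 [-0.2 -0.1 -0.1]
```

```bash
python3 -m creep '[[0,0,0,0,0,0,80],[0,0,0,0,0,0,110],[0,0,0,0,0,0,140],[0,0,0,0,0,0,140],[0,0,0,0,0,0,140]]' 35; python3 -m creep '[[0,0,0,0,0,-2,140],[0,0,0,0,0,-5,140],[0,0,0,0,0,-15,140],[0,0,0,0,0,-30,140],[0,0,0,0,0,-30,140],[0,0,0,0,0,-13,140],[0,0,0,0,0,0,140]]'; python3 plan.py .578 -.1274 .195 -7.1 7
```

```text
clock: 24.95
position: [0.5428, 0.1573, 0.1008]
ee_rot: [0.75, 0.662, 0.0, 0.0]
ft_force: [-1.6, 0.0, 6.1]
grip_width: 0.66
clock: 25.65
position: [0.5433, 0.1575, 0.1971]
ee_rot: [0.75, 0.662, 0.001, 0.001]
ft_force: [-0.0, 0.7, -2.9]
grip_width: 0.662
now [0.5433 0.1575 0.1971] yhead -7.11 z-axis [ 3.6e-03  4.0e-04 -1.0e+00] grip 0.662 t 25.65
dist mm 287.0 turn z -0.0 rows 7
0 [-39.8  10.    0.3]
1 [-39.8  10.    0.3]
2 [-39.8  10.    0.3]
3 [-39.8   9.9   0.3]
4 [-39.8   9.9   0.3]
5 [-39.8   9.9   0.3]
6 [-39.8   9.9   0.3]
```

```bash
python3 -m creep '[[0,0,0,-15,4,0,140],[0,0,0,-35,9,0,140],[0,0,0,-48,12,0,140],[0,0,0,-48,12,0,140],[0,0,0,-48,12,0,140],[0,0,0,-45,11,0,140],[0,0,0,-28,7,0,140],[0,0,0,-11.5,2.5,0,140]]'; python3 -m creep '[[0,0,0,0,0,0,140],[0,0,0,0,0,0,140],[0,0,0,0,0,0,140]]'; python3 plan.py .578 -.1274 .1 -7.1 3
```

```text
clock: 26.45
position: [0.576, -0.1321, 0.193]
ee_rot: [0.751, 0.66, -0.001, -0.001]
ft_force: [0.1, 0.2, -2.4]
grip_width: 0.659
clock: 26.75
position: [0.5769, -0.1254, 0.1949]
ee_rot: [0.749, 0.663, 0.0, -0.0]
ft_force: [-0.1, 0.7, -2.3]
grip_width: 0.661
now [ 0.5769 -0.1254  0.1949] yhead -6.93 z-axis [-1.e-04  6.e-04 -1.e+00] grip 0.661 t 26.75
dist mm 94.9 turn z 0.001 rows 3
0 [-0.6  0.4 31.6]
1 [-0.6  0.4 31.6]
2 [-0.6  0.4 31.6]
```

```bash
python3 -m creep '[[0,0,0,-1,1,15,140],[0,0,0,0,0,30,140],[0,0,0,0,0,30,140],[0,0,0,0,0,15,140],[0,0,0,0,0,5,140],[0,0,0,0,0,0,140],[0,0,0,0,0,0,140],[0,0,0,0,0,0,140]]'; python3 plan.py .578 -.1274 .091 -7.1 1
```

```text
clock: 27.55
position: [0.5786, -0.129, 0.1013]
ee_rot: [0.75, 0.662, 0.001, 0.001]
ft_force: [-0.4, -0.6, -2.7]
grip_width: 0.662
now [ 0.5786 -0.129   0.1013] yhead -7.1 z-axis [ 2.e-03 -7.e-04 -1.e+00] grip 0.662 t 27.55
dist mm 10.5 turn z -0.0001 rows 1
0 [ 1.5 -0.8 10.3]
```

```bash
python3 -m creep '[[0,0,0,1,0,4,140],[0,0,0,0,0,3,140],[0,0,0,0,0,1.5,140],[0,0,0,0,0,1,140],[0,0,0,0,0,0,140],[0,0,0,0,0,0,140]]'; python3 -m creep '[[0,0,0,0,0,0.5,140],[0,0,0,0,0,0.5,140],[0,0,0,0,0,0,140]]'
```

```text
clock: 28.15
position: [0.5778, -0.1279, 0.0911]
ee_rot: [0.75, 0.662, -0.0, 0.0]
ft_force: [-4.2, 1.3, 5.5]
grip_width: 0.662
clock: 28.45
position: [0.5778, -0.1279, 0.091]
ee_rot: [0.75, 0.662, -0.0, 0.0]
ft_force: [-8.7, 0.8, 15.0]
grip_width: 0.665
```

Touching. I release, rise and go for the flask.

```bash
python3 -m creep '[[0,0,0,0,0,-1,110],[0,0,0,0,0,0,80],[0,0,0,0,0,0,50],[0,0,0,0,0,0,50],[0,0,0,0,0,-10,50],[0,0,0,0,0,-40,50],[0,0,0,0,0,-45,60],[0,0,0,0,0,-35,90]]'; python3 plan.py .6484 .1455 .21 -7.1 7
```

```text
clock: 29.25
position: [0.5784, -0.1276, 0.2238]
ee_rot: [0.749, 0.662, 0.001, 0.001]
ft_force: [2.0, 0.0, 0.4]
grip_width: 0.647
now [ 0.5784 -0.1276  0.2238] yhead -7.07 z-axis [ 2.1e-03 -3.0e-04 -1.0e+00] grip 0.647 t 29.25
dist mm 282.3 turn z 0.0001 rows 7
0 [39.9  5.1  2. ]
1 [39.9  5.1  2. ]
2 [39.9  5.1  2. ]
3 [39.9  5.1  2. ]
4 [39.9  5.1  2. ]
5 [39.9  5.1  2. ]
6 [40.   5.1  2. ]
```

```bash
python3 -m creep '[[0,0,0,15,2,0,90],[0,0,0,35,5,0,90],[0,0,0,48,6,0,90],[0,0,0,48,6,0,90],[0,0,0,48,6,0,90],[0,0,0,45,6,0,90],[0,0,0,28,4,0,90],[0,0,0,12,1,0,90]]'; python3 -m creep '[[0,0,0,0,0,10,90],[0,0,0,0,0,30,90],[0,0,0,0,0,25,90],[0,0,0,0,0,5,90],[0,0,0,0,0,0,90],[0,0,0,0,0,0,90],[0,0,0,0,0,0,90]]'; python3 plan.py .6484 .1455 .1106 -7.1 2
python3 - <<'E'
from h import *
p,d=camera("scene");cv2.imwrite("pics/scene7.png",p)
E
```

```text
clock: 30.05
position: [0.6476, 0.1489, 0.2203]
ee_rot: [0.748, 0.664, 0.0, -0.001]
ft_force: [0.4, -0.5, -0.0]
grip_width: 0.647
clock: 30.75
position: [0.6489, 0.1443, 0.1521]
ee_rot: [0.75, 0.662, 0.001, 0.001]
ft_force: [-0.3, 0.1, -0.0]
grip_width: 0.648
now [0.6489 0.1443 0.1521] yhead -7.14 z-axis [ 2.2e-03  3.0e-04 -1.0e+00] grip 0.648 t 30.75
dist mm 41.5 turn z -0.0003 rows 2
0 [ 0.5 -0.4 20.7]
1 [ 0.5 -0.4 20.7]
```

View pics/scene7.png

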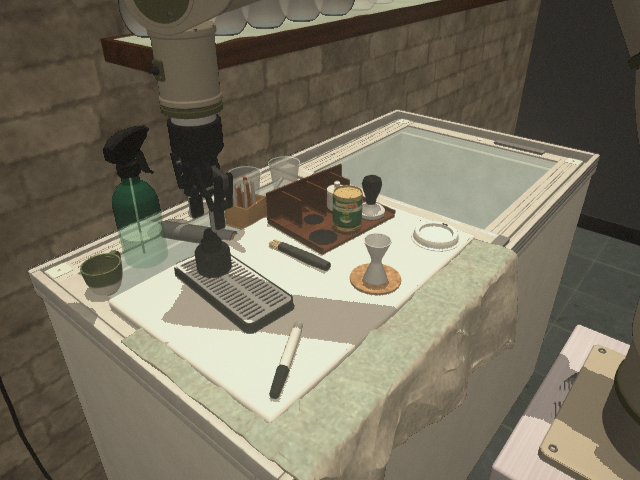

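The tin is back in its place at (347,207). The open fingers are above the flask at (213,255).

```bash
python3 -m creep '[[0,0,0,1,-0.5,10,90],[0,0,0,0,0,12,90],[0,0,0,0,0,12,90],[0,0,0,0,0,6,90],[0,0,0,0,0,0,90],[0,0,0,0,0,0,90],[0,0,0,0,0,0,90]]'; python3 plan.py .6484 .1455 .1106 -7.1 1
```

```text
clock: 31.5
position: [0.6481, 0.1457, 0.111]
ee_rot: [0.75, 0.662, 0.0, 0.0]
ft_force: [0.2, -0.3, 0.3]
grip_width: 0.645
now [0.6481 0.1457 0.111 ] yhead -7.1 z-axis [ 8.e-04  1.e-04 -1.e+00] grip 0.645 t 31.5
dist mm 0.5 turn z -0.0 rows 1
0 [-0.1  0.3  0.4]
```

```bash
python3 -m creep '[[0,0,0,0,0,0,120],[0,0,0,0,0,0,150],[0,0,0,0,0,0,190],[0,0,0,0,0,0,220],[0,0,0,0,0,0,220],[0,0,0,0,0,0,220]]' 35; python3 -m creep '[[0,0,0,0,0,-2,220],[0,0,0,0,0,-5,220],[0,0,0,0,0,-15,220],[0,0,0,0,0,-30,220],[0,0,0,0,0,-30,220],[0,0,0,0,0,-15,220],[0,0,0,0,0,0,220]]'; python3 plan.py .5835 -.0621 .205 -7.1 7
```

```text
clock: 32.1
position: [0.6481, 0.1456, 0.111]
ee_rot: [0.75, 0.662, 0.0, 0.0]
ft_force: [-0.2, -0.2, 6.2]
grip_width: 0.36
clock: 32.8
position: [0.6487, 0.1461, 0.2103]
ee_rot: [0.75, 0.662, 0.002, 0.001]
ft_force: [0.4, 0.5, -1.7]
grip_width: 0.357
now [0.6487 0.1461 0.2103] yhead -7.1 z-axis [ 4.e-03  8.e-04 -1.e+00] grip 0.357 t 32.8
dist mm 218.2 turn z -0.0 rows 7
0 [-30.7  -5.6   0.7]
1 [-30.7  -5.6   0.7]
2 [-30.7  -5.6   0.7]
3 [-30.7  -5.6   0.7]
4 [-30.7  -5.6   0.7]
5 [-30.7  -5.6   0.7]
6 [-30.7  -5.6   0.7]
```

```bash
python3 -m creep '[[0,0,0,-15,-3,0,220],[0,0,0,-35,-6,0,220],[0,0,0,-40,-7,0,220],[0,0,0,-40,-7,0,220],[0,0,0,-40,-7,0,220],[0,0,0,-30,-6,0,220],[0,0,0,-15,-3,0,220],[0,0,0,0,0,0,220]]'; python3 -m creep '[[0,0,0,0,0,0,220],[0,0,0,0,0,0,220],[0,0,0,0,0,0,220]]'; python3 plan.py .5835 -.0621 .111 -7.1 3
```

```text
clock: 33.6
position: [0.5811, -0.0665, 0.2061]
ee_rot: [0.751, 0.66, -0.001, -0.0]
ft_force: [0.1, 0.5, -1.5]
grip_width: 0.359
clock: 33.9
position: [0.5827, -0.0614, 0.2074]
ee_rot: [0.749, 0.663, 0.0, -0.0]
ft_force: [-0.1, -0.0, -2.7]
grip_width: 0.354
now [ 0.5827 -0.0614  0.2074] yhead -6.97 z-axis [-0.e+00  6.e-04 -1.e+00] grip 0.354 t 33.9
dist mm 96.4 turn z 0.0008 rows 3
0 [-0.2  0.3 32.1]
1 [-0.2  0.3 32.1]
2 [-0.2  0.3 32.1]
```

```bash
python3 -m creep '[[0,0,0,0,0.5,15,220],[0,0,0,0,0,30,220],[0,0,0,0,0,30,220],[0,0,0,0,0,15,220],[0,0,0,0,0,5,220],[0,0,0,0,0,0,220],[0,0,0,0,0,0,220],[0,0,0,0,0,0,220]]'; python3 plan.py .5835 -.0621 .1015 -7.1 1
```

```text
clock: 34.7
position: [0.5838, -0.0631, 0.1138]
ee_rot: [0.75, 0.662, 0.001, 0.001]
ft_force: [-0.0, -0.2, -1.8]
grip_width: 0.356
now [ 0.5838 -0.0631  0.1138] yhead -7.11 z-axis [ 2.1e-03 -4.0e-04 -1.0e+00] grip 0.356 t 34.7
dist mm 12.3 turn z -0.0002 rows 1
0 [ 0.9 -0.5 12.3]
```

```bash
python3 -m creep '[[0,0,0,0.5,0,5,220],[0,0,0,0,0,4,220],[0,0,0,0,0,2,220],[0,0,0,0,0,1,220],[0,0,0,0,0,0,220],[0,0,0,0,0,0,220]]'; python3 -m creep '[[0,0,0,0,0,0.5,220],[0,0,0,0,0,0,220],[0,0,0,0,0,0,220]]'
```

```text
clock: 35.3
position: [0.5832, -0.0626, 0.1012]
ee_rot: [0.75, 0.662, -0.0, 0.0]
ft_force: [-3.0, -0.1, 5.5]
grip_width: 0.359
clock: 35.6
position: [0.5833, -0.0626, 0.1011]
ee_rot: [0.75, 0.662, -0.0, 0.0]
ft_force: [-3.7, -0.6, 9.4]
grip_width: 0.355
```

```bash
python3 -m creep '[[0,0,0,0,0,-0.5,180],[0,0,0,0,0,0,130],[0,0,0,0,0,0,90],[0,0,0,0,0,0,90],[0,0,0,0,0,-10,90],[0,0,0,0,0,-40,90],[0,0,0,0,0,-45,90],[0,0,0,0,0,-40,90]]'; python3 -m creep '[[0,0,0,25,-10,0,90],[0,0,0,45,-15,0,90],[0,0,0,45,-15,0,90],[0,0,0,45,-10,0,90],[0,0,0,45,-10,0,90],[0,0,0,25,0,0,90],[0,0,0,0,0,0,90],[0,0,0,0,0,0,90]]'
python3 - <<'E'
from meas import *
for n in ("top","scene"):
    p,d=camera(n);cv2.imwrite(f"pics/{n}8.png",p)
    for P,l in((cloud(n,np.load(n+"0.npy")),"before"),(cloud(n,d),"after ")):
      print(n,l)
      for k,a in dict(tin=((.578,-.127),.033,.098,.112),fl=((.583,-.062),.02,.098,.112),tam=((.568,-.19),.028,.104,.12),salt=((.635,-.166),.03,.078,.1)).items():
        try: print(k,disc(P,*a)[:2])
        except Exception as e: print(k,"none")
print(disc(cloud("top",camera("top")[1]),(.438,-.0208),.03,.095,.112))
E
```

```text
clock: 36.4
position: [0.5831, -0.0622, 0.2383]
ee_rot: [0.749, 0.662, 0.0, 0.0]
ft_force: [0.6, -0.5, -0.1]
grip_width: 0.646
clock: 37.2
position: [0.552, 0.1733, 0.2359]
ee_rot: [0.749, 0.662, 0.0, 0.0]
ft_force: [-0.3, -0.1, 0.7]
grip_width: 0.647
top before
tin (array([ 0.5787, -0.1279,  0.1021]), array([ 0.5786, -0.1279,  0.0576]))
fl (array([ 0.5828, -0.0631,  0.1051]), array([ 0.5835, -0.0634,  0.0214]))
tam (array([ 0.568 , -0.1931,  0.1115]), array([ 0.5688, -0.1942,  0.0372]))
salt (array([ 0.6346, -0.1684,  0.0821]), array([ 0.6381, -0.1626,  0.051 ]))
top after 
tin (array([ 0.5789, -0.1285,  0.1019]), array([ 0.5788, -0.1284,  0.0577]))
fl (array([ 0.583 , -0.0634,  0.1052]), array([ 0.584 , -0.0636,  0.0215]))
tam (array([ 0.568 , -0.193 ,  0.1115]), array([ 0.5691, -0.1941,  0.0372]))
salt (array([ 0.6353, -0.1677,  0.0821]), array([ 0.6349, -0.1622,  0.052 ]))
scene before
tin (array([ 0.5769, -0.126 ,  0.1019]), array([ 0.5783, -0.1255,  0.0612]))
fl (array([ 0.5808, -0.0595,  0.104 ]), array([ 0.5817, -0.0609,  0.0233]))
tam (array([ 0.5641, -0.1869,  0.1102]), array([ 0.5672, -0.1916,  0.0371]))
salt (array([ 0.6378, -0.1621,  0.0843]), array([ 0.6328, -0.1656,  0.0398]))
scene after 
tin (array([ 0.5771, -0.1264,  0.1019]), array([ 0.5772, -0.1275,  0.0619]))
fl (array([ 0.5807, -0.0596,  0.1039]), array([ 0.5816, -0.0621,  0.0224]))
tam (array([ 0.5639, -0.1868,  0.1105]), array([ 0.5667, -0.1898,  0.038 ]))
salt (array([ 0.6375, -0.1622,  0.0848]), array([ 0.6365, -0.1663,  0.0595]))
(array([ 0.4388, -0.0209,  0.1006]), array([ 0.4381, -0.0208,  0.0444]), np.int64(184))
```

View pics/top8.png

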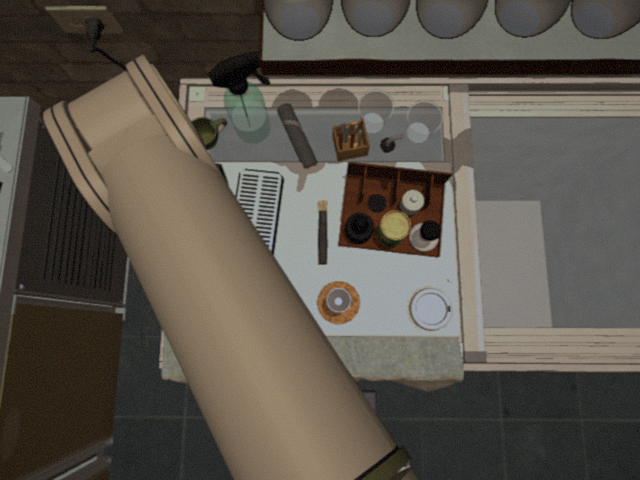

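View pics/scene8.png

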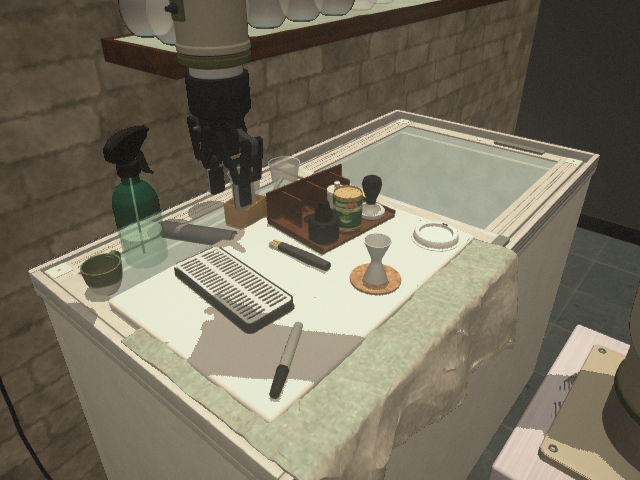

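The flask (322,222) and the tin (347,207) are back within about 1 mm. The jigger stands on the coaster and the robot hangs free over the empty tray, so I hand in.

```bash
python3 -c "
from workcell import *
print(hand_in())"
```

```text
the job is handed in; nothing more can be done
None
```

The job is done and handed in at about 37 s of the 112 s allowed. I moved the flask and the tin to the drip tray and stood the jigger on the coaster. I then put the tin and the flask back on their own places in the caddy.

**Last checks:**
- **Jigger:** upright, within about 1 mm of the coaster's measured centre.
- **Flask and tin:** standing in the caddy. The mean of their depth points is within about 1 mm of the start. One coarser check, an enclosing circle on the scene camera's tin points, differed by about 2 mm, which is within its noise.
- **Tamper and salt pot:** not moved. Their mean readings agree with the start to about 1 mm. The salt pot's enclosing circle scattered by 3 to 4 mm because of edge points.
- **Robot:** released and hanging free over the empty tray. The highest wrist force I read was about 17 N, while setting the tin back down.

No check failed. `hand_in()` gives no verdict, so these are my own measurements only.

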